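Clamp a wooden strip in the sanding jig

TASK

Get the long flat wooden strip ready for sanding: lift the jig's spring clip by its black cross-bar until it stands up out of the way, then slide the strip along the cork pad, in line with it, until its end is under the grey lip and up against the stop block. Then swing the clip fully down again so that its sprung foot presses on the strip, and let go.

Things in the scene. Friction and masses are not known exactly. Their poses are not given: they have to be found in the camera images.
- jig: Fixed wooden jig base 260x110x18 mm. Origin: centre of underside; x along it towards the hinge, z up. Centred cork pad 150x50, top at z=21, marks the strip's place. Grey stop block, 70 wide, 47 high: face at x=75; its lip (underside z=42) overhangs the pad from x=60. Clip hinge axis along y at x=95, z=60. Strip home: its origin at x=0, y=0, z=21, long side along x.
- clip (a joint): Angle (rad) of the steel clip: 0 fully down on its stop (arm level), grows as it is lifted, 1.65 fully up, just past vertical. Its stiff hinge stays where it is left; 4 to 6 N at the bar turns it. Arm 24 wide, 4 thick. Sprung rubber foot, 30 wide, 60 mm from the hinge axis, hangs 5 mm above the pad at 0, so on the strip the last 0.17 rad compress it 10 mm (0.2 N per mm). May start partly raised.
- clip_bar (a point): Centre of the black round cross-bar at the clip's free end, its handle: 16 mm diameter, 36 mm long, lying along the jig's y, 100 mm from the hinge axis. Clip at 0: at x=-5, z=62 mm in the jig's frame; fully up: z about 160, over the stop block. Gripped by its ends (fingers closing along the jig's y) it pivots between the fingers as the clip swings.
- strip: Loose pale wooden strip 150 (x) x 40 (y) x 15 mm (z), about 60 g, flat on the bench. Origin: centre of its underside; x along its length. Either end may go to the stop. A square tile 75x75x15, a wheel 72 mm across and a thick block 85x45x40 of the same wood lie about and are not needed.
Things that resemble listed ones, but are neither listed nor needed, are in the scene too. What is shaped like the strip but red or turquoise is not meant.

How it is judged:
By the outcome, as a careful person would: the job done as asked, in the order asked, and still so for the second after the job is handed in, with the robot touching nothing.
It also fails if it takes over 69 s, if anything falls off the work surface, if the arm or the gripper's body presses on something with over 40 N, if the wrist force passes 120 N, or if a joint passes its speed limit or range.

ROBOT

A 7-joint arm with a two-finger parallel gripper is mounted at the origin on the work surface. World frame = base frame: x ahead of the robot, y to its left, z up, the work surface at z = 0. Lengths are in m, angles in rad, forces in N, time in s.
With the tool pointing down it reaches from about 0.4 to 0.9 m from the base axis. Payload 5.5 kg.
Tool frame: the origin (TCP) lies midway between the tips of the shut fingers; the grasp point (between the pads) lies 19 mm behind it (manip.grip_depth is the distance from the TCP to the grasp point, in m); z points along the fingers, y is the line along which they close (so a half turn about z gives the same grasp; the last joint's range is limited). The gripper opens to 92 mm and grips with 3 to 60 N. Pads are 19 mm wide; open, the fingers measure 130 mm over their backs; the gripper's body (75 mm by 190 mm) begins 47 mm behind the grasp point.
Start: joints at [1.368, 0.501, -0.427, 1.55, 0.221, 1.138, -0.21], TCP at [0.292, -0.581, 0.227] pointing down, gripper open.
Joint ranges: [-2.88, 2.88], [-0.31, 2.03], [-1.54, 1.56], [0.2, 2.42], [-1.41, 4.55], [0.19, 2.02], [-2.57, 2.57]. Speed limits (rad/s): [2.57, 2.57, 3.14, 3.14, 3.14, 3.14, 3.14].

INTERFACE

Orientations are given as a unit quaternion [x, y, z, w].
In Python, from bench import manip, effector, viewer gives the robot as it stands. Calls block until the motion is done:
- manip.move_pose(position, orientation): joint-space move of the TCP to a pose.
- manip.servo_line(position, ori=None, vel=0.15): straight line of the TCP; ori=None keeps the orientation; vel is the mean speed in m/s.
- manip.movej(angles): joint-space move.
- effector.open_jaws() and effector.close(f_grip=None): open the fingers fully, or close them until they stop; f_grip is the grip in N (None keeps the last).
- manip.sleep(seconds).
- manip.solve_ik(position, orientation): joint angles nearest the present ones, or None.
- viewer.get_image(name): name is "scene" or "top"; returns the picture (420x560x3 uint8, red, green, blue); there is no depth.
- viewer.get_calibration(name): a dict with "vfov" (degrees; the focal length in pixels is half the picture's height over the tangent of half this angle, whatever the lens; pixels are square), "cx", "cy" (the principal point, pixels), "eye" and "attitude" of the camera in the world. Camera axes: x right, y down, z forward; pixel columns grow to the right and rows downward; lengths in m; the calibration is good to about 2 mm. A picture is of the moment at which its call begins. get_calibration takes no time and is no camera call.
A pose or a line that the arm cannot do raises manip.PlanningError and nothing moves.
- manip.hand_in(): hands the job in; it is judged then, once.
Readings, each from a call of its own:
- manip.current_clock(): time.
- manip.current_q(): joint angles.
- manip.current_joint_velocities(): joint speeds.
- manip.current_tau(): joint torques, N m.
- manip.current_tool_pos(): TCP position.
- manip.current_tcp_rot(): TCP orientation.
- manip.current_force(): force on the tool from outside, world axes, zero at the start.
- manip.current_wrist_torque(): the same for the moment, N m.
- manip.current_finger_gap(): finger opening in m.
- manip.current_gripper_force(): force on a finger pad.
Only numpy, scipy, OpenCV 4.12 (cv2) and the standard library are available. Lean on these libraries where they do the work, as an engineer would, in place of code of your own. Each camera call takes 0.05 s, during which the arm holds its last target. There are 200 camera calls.

## Working session

There is one attempt and no reset: what is moved stays moved. The work goes in short steps, each a Python script; the robot and the scene stay as the last script left them, time stands still between calls to the robot, and variables do not carry over. Pictures are saved under pics/ and viewed, at most 10 in all, crops included, and the job is handed in when it is done.

```bash
mkdir -p pics; ls
python3 - <<'E'
from bench import manip, effector, viewer
import cv2
for n in ("scene","top"):
    im=viewer.get_image(n); cv2.imwrite(f"pics/{n}0.png",im[:,:,::-1]); print(n,viewer.get_calibration(n))
print(manip.current_tcp_rot(),manip.grip_depth,manip.current_clock())
E
```

```text
pics
scene {'vfov': 53.63291439956111, 'cx': 284.9841699811964, 'cy': 217.47909316424725, 'eye': array([0.92156111, 0.06452748, 0.70504201]), 'attitude': array([ 0.57416048,  0.7656105 , -0.23074508, -0.17588922])}
top {'vfov': 50.04634025599729, 'cx': 280.7147850488575, 'cy': 205.8398239410484, 'eye': array([ 0.41142786, -0.02454584,  0.86569575]), 'attitude': array([ 0.70637975, -0.70390908,  0.05466674, -0.05050943])}
[ 9.72996848e-01  2.30816722e-01 -1.64041033e-04 -8.64424998e-04] 0.0188 0.1
```

View pics/scene0.png

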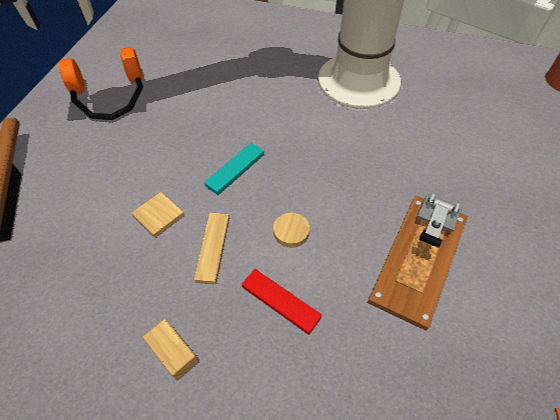

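View pics/top0.png

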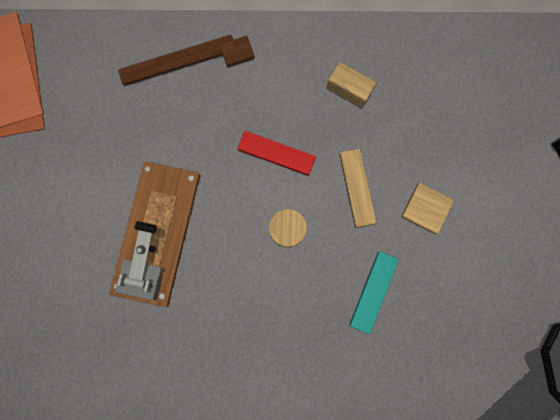

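Strip candidates: the pale strip is at scene (212,248) and top (357,188). Lookalikes are the tile (158,214), wheel (291,229), thick block (171,348), red (282,300) and turquoise (235,168), in scene pixels. I choose the long thin pale one. The jig is at top (155,235), with its hinge end at the bottom. The bar is at top (145,227) and scene (430,239).

```bash
cat > h.py <<'E'
import numpy as np, cv2
from scipy.spatial.transform import Rotation as R
from bench import manip, effector, viewer
def ray(n,uv):
    c=viewer.get_calibration(n); f=210/np.tan(np.radians(c['vfov'])/2)
    uv=np.atleast_2d(uv).astype(float)
    d=np.c_[(uv[:,0]-c['cx'])/f,(uv[:,1]-c['cy'])/f,np.ones(len(uv))]
    return c['eye'],R.from_quat(c['attitude']).apply(d)
def plane(n,uv,z):
    e,d=ray(n,uv); return e+d*((z-e[2])/d[:,2])[:,None]
def tri(a,b):
    e1,d1=ray('scene',a); e2,d2=ray('top',b); d1=d1[0];d2=d2[0]
    s=np.linalg.lstsq(np.c_[d1,-d2],e2-e1,rcond=None)[0]
    p,q=e1+s[0]*d1,e2+s[1]*d2; return (p+q)/2,np.linalg.norm(p-q)
def proj(n,p):
    c=viewer.get_calibration(n); f=210/np.tan(np.radians(c['vfov'])/2)
    v=R.from_quat(c['attitude']).inv().apply(np.atleast_2d(p)-c['eye'])
    return v[:,:2]/v[:,2:]*f+[c['cx'],c['cy']]
def blob(mask,seed):
    k,l,st,ce=cv2.connectedComponentsWithStats(mask.astype(np.uint8))
    ys,xs=np.nonzero(l); i=np.argmin((xs-seed[0])**2+(ys-seed[1])**2)
    return (l==l[ys[i],xs[i]]).astype(np.uint8)
def rect(n,m,z):
    c=max(cv2.findContours(m,0,cv2.CHAIN_APPROX_NONE)[0],key=cv2.contourArea)[:,0]
    return cv2.minAreaRect((plane(n,cv2.convexHull(c)[:,0],z)[:,:2]*1000).astype(np.float32))
E
python3 - <<'E'
from h import *
seeds={'scene':dict(strip=(212,248),jig=(385,290),bar=(430,239)),'top':dict(strip=(357,188),jig=(185,200),bar=(145,227))}
B={}
for n in seeds:
    im=cv2.imread(f"pics/{n}0.png"); hsv=cv2.cvtColor(im,cv2.COLOR_BGR2HSV)
    H,S,V=[hsv[...,i].astype(int) for i in range(3)]
    s=seeds[n]
    print(n,[hsv[y,x] for x,y in s.values()])
    m=blob((H<30)&(S>70)&(V>60),s['strip']); print('strip',m.sum(),rect(n,m,.015))
    m=blob((H<30)&(S>70)&(V>40),s['jig']); print('jig',m.sum(),rect(n,m,.018))
    m=blob(V<35,s['bar']); ys,xs=np.nonzero(m); B[n]=(xs.mean(),ys.mean()); print('bar',m.sum(),B[n],xs.min(),xs.max(),ys.min(),ys.max())
print(tri(B['scene'],B['top']))
# screws by pixel, top plane
print(plane('top',[(147,169),(191,178),(162,296)],.018))
print(plane('scene',[(378,295),(426,317),(418,204),(463,219)],.018))
a=cv2.imread('pics/scene0.png')[180:330,350:480]; b=cv2.imread('pics/top0.png')[150:310,95:215];c=cv2.imread('pics/scene0.png')[180:330,180:310]
cv2.imwrite('pics/c1.png',np.hstack([cv2.resize(i,(266,300),interpolation=2) for i in (a,b,c)]))
E
```

```text
scene [array([ 19, 132, 226], dtype=uint8), array([ 14, 177, 170], dtype=uint8), array([150,  17,  30], dtype=uint8)]
strip 1555 ((580.005615234375, -176.0811004638672), (154.8660430908203, 42.488189697265625), 10.95838737487793)
jig 6239 ((492.02734375, 207.25144958496094), (110.24740600585938, 267.14434814453125), 78.20249938964844)
bar 159 (np.float64(429.7295597484277), np.float64(239.0440251572327)) 420 440 230 246
top [array([ 19, 114, 181], dtype=uint8), array([ 14, 147, 134], dtype=uint8), array([128,  28,  37], dtype=uint8)]
strip 1646 ((575.9027709960938, -176.5906219482422), (150.66148376464844, 41.50934600830078), 10.923995971679688)
jig 6046 ((487.72222900390625, 207.01846313476562), (112.70684814453125, 259.378173828125), 78.19728088378906)
bar 140 (np.float64(145.24285714285713), np.float64(226.85)) 135 155 222 232
(array([0.49129846, 0.20765776, 0.07892754]), np.float64(0.001345907004732357))
[[0.60929099 0.22834356 0.018     ]
 [0.5919743  0.14314872 0.018     ]
 [0.36933636 0.1893933  0.018     ]]
[[0.59225538 0.14348914 0.018     ]
 [0.60930274 0.22911347 0.018     ]
 [0.37220326 0.1901768  0.018     ]
 [0.38398773 0.28012427 0.018     ]]
```

View pics/c1.png

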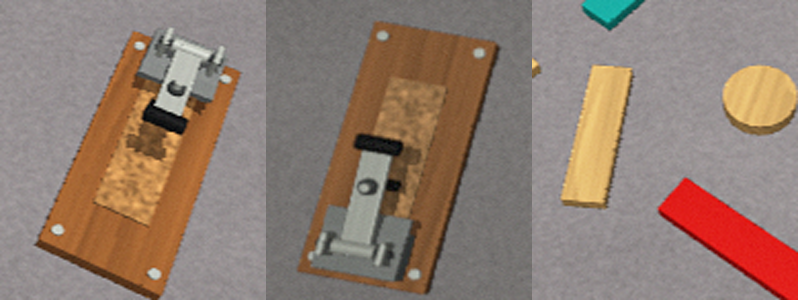

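The crops show the pale strip (right), 150x41 mm by measurement. The clip is slightly raised, with its black bar across the pad: theta is about 0.17 from z=79. Next I grip the bar and lift it.

```bash
cat >> h.py <<'E'
JC=np.array([.4894,.2085]); JA=np.radians(168.1)
JX=np.array([np.cos(JA),np.sin(JA)]); JY=np.array([-JX[1],JX[0]])
G=manip.grip_depth
def jw(x,y,z): return np.r_[JC+JX*x/1000+JY*y/1000,z/1000]
def wj(p): d=np.asarray(p)[:2]-JC; return np.array([d@JX,d@JY,p[2]])*1000
def down(a): return R.from_matrix(np.c_[[np.cos(a),np.sin(a),0],[np.sin(a),-np.cos(a),0],[0,0,-1]]).as_quat()
QJ=down(JA-np.pi)
def bar(t): return jw(95-100*np.cos(t)+2*np.sin(t),0,60+100*np.sin(t)+2*np.cos(t))
def tcp(p): return np.asarray(p)-[0,0,G]
def st(s=''): print(s,'t%.1f'%manip.current_clock(),'F',np.round(manip.current_force(),1),'gap%.4f'%manip.current_finger_gap(),'jig',np.round(wj(manip.current_tool_pos()),1),flush=True)
def snap(k):
    for n in ("scene","top"): cv2.imwrite(f"pics/{n}{k}.png",viewer.get_image(n)[:,:,::-1])
E
python3 - <<'E'
from h import *
t0=.17
for t in (t0,.8,1.2,1.65): print(t,manip.solve_ik(tcp(bar(t)),QJ) is not None)
manip.move_pose(tcp(bar(t0))+[0,0,.1],QJ); st('hover')
manip.servo_line(tcp(bar(t0)),vel=.12); st('at')
effector.close(25); st('grip')
for t in np.arange(.3,1.31,.2):
    manip.servo_line(tcp(bar(t)),vel=.12); st('%.2f'%t)
snap(1)
E
```

```text
0.17 True
0.8 True
1.2 True
1.65 True
hover t3.0 F [-0.1 -0.4 -0.4] gap0.0917 jig [ -3.9   0.7 160.1]
at t4.0 F [ 0.3 -0.4 -1. ] gap0.0918 jig [-3.6 -0.5 60.7]
grip t4.9 F [ 0.1 -3.4  2. ] gap0.0357 jig [-3.2  1.  60. ]
0.30 t5.1 F [-2.2 -4.7  1.4] gap0.0354 jig [ 0.2  0.9 72.8]
0.50 t5.5 F [-1.9 -4.8  2. ] gap0.0356 jig [ 8.6  1.  91.2]
0.70 t5.8 F [-1.8 -6.5  3. ] gap0.0359 jig [ 20.2   1.  107.8]
0.90 t6.1 F [-1.6 -6.7  4.3] gap0.0357 jig [ 34.6   1.  121.5]
1.10 t6.4 F [-0.7 -6.8  6.3] gap0.0357 jig [ 51.2   1.  132.2]
1.30 t6.7 F [-1.2 -8.6  9.1] gap0.0357 jig [ 69.5   1.  139.4]
```

Run:
```python
from h import *
for t in (1.42,1.54,1.65,1.68):
    manip.servo_line(tcp(bar(t)),vel=.1); st('%.2f'%t)
effector.open_jaws(); st('open')
manip.servo_line(tcp(bar(1.65))+[0,0,.08],vel=.2); st('up')
snap(2)
a=np.radians(10.95); S=np.array([.5765,-.1765])+.030*np.array([np.cos(a),np.sin(a)])
manip.move_pose(np.r_[S,.10],down(a)); st()
snap(3)
cv2.imwrite('pics/c2.png',np.hstack([cv2.imread('pics/scene3.png')[130:400,150:500],cv2.imread('pics/top3.png')[130:400,90:430]]))
```

```text
1.42 t7.1 F [-0.6 -8.6 12.9] gap0.0353 jig [ 80.8   1.  141.9]
1.54 t7.3 F [-1.4 -9.4 15.2] gap0.0355 jig [ 92.7   1.  143. ]
1.65 t7.6 F [ -2.6 -10.5  17.6] gap0.0358 jig [103.7   1.  142.7]
1.68 t7.9 F [ -1.  -11.6  17.4] gap0.0358 jig [105.8   1.  142.5]
open t8.9 F [ 0.3 -0.1 -1. ] gap0.0917 jig [107.9   0.  140.4]
up t9.4 F [ 0.2 -0.3 -0.9] gap0.0914 jig [104.9   0.3 220.6]
 t11.3 F [-0.1 -0.3  0.6] gap0.0916 jig [-192.3  345.1  100.3]
```

View pics/c2.png

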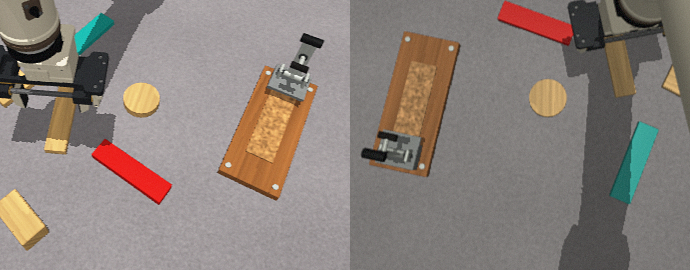

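The clip stands up and the gripper is aligned over the pale strip. The bar grasp showed the jig's centreline is about 1 mm towards +y, so I'll include that. Now I pick the strip and set it on the pad short of the lip.

```bash
sed -i 's/^def jw/JC=JC+.001*JY\ndef jw/' h.py
python3 - <<'E'
from h import *
p=manip.current_tool_pos(); 
manip.servo_line(np.r_[p[:2],.004],vel=.12); st('low')
effector.close(30); st('grip')
manip.servo_line(np.r_[p[:2],.11],vel=.2); st('lift')
manip.move_pose(jw(-70,0,100),QJ); st('over')
manip.servo_line(jw(-70,0,32),vel=.12); st('near')
snap(4)
cv2.imwrite('pics/c3.png',np.hstack([cv2.resize(cv2.imread('pics/scene4.png')[170:350,350:500],(380,456)),cv2.resize(cv2.imread('pics/top4.png')[140:320,80:230],(380,456))]))
E
```

```text
low t12.3 F [-0.7 -0.5 -0.1] gap0.0914 jig [-193.2  344.1    4.7]
grip t13.2 F [ 0.8 -0.5  0.4] gap0.0398 jig [-192.4  344.2    4. ]
lift t13.9 F [-0.7  0.5 -0.8] gap0.0397 jig [-191.5  344.3  109.2]
over t15.2 F [-0.7 -0.6 -0.7] gap0.0398 jig [-70.7   1.7  99.4]
near t15.9 F [ 0.5 -0.6 -0.2] gap0.0397 jig [-70.5  -0.1  32.3]
```

View pics/c3.png

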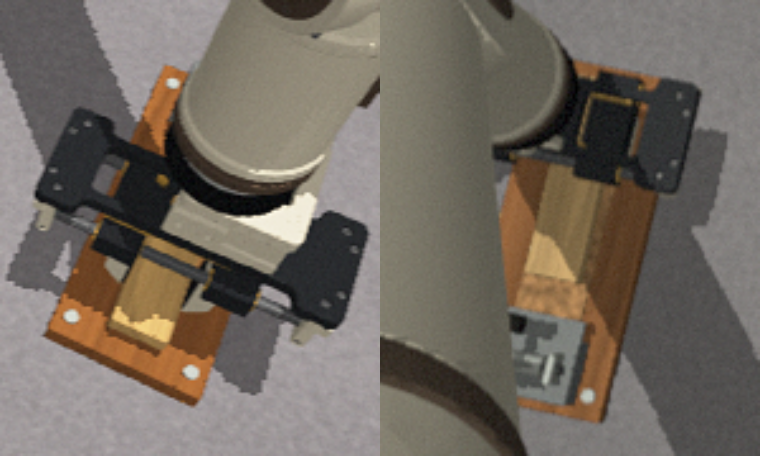

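The strip is held over the pad, parallel to it and short of the lip. Next I lower it and slide it, watching the force.

Run:
```python
from h import *
for z in (26,25,24.2): 
    manip.servo_line(jw(-70,0,z),vel=.05); st('z%s'%z)
    if manip.current_force()[2]>4: break
manip.servo_line(jw(-38,0,z+.3),vel=.06); st('slid')
for x in np.arange(-36,-18,1.):
    manip.servo_line(jw(x,0,z+.3),vel=.05)
    f=manip.current_force()[:2]@JX; print(x,'%.1f'%f,'%.1f'%wj(manip.current_tool_pos())[0])
    if f<-9: break
st('end')
snap(5)
```

```text
z26 t16.3 F [ 0.2  0.5 -1.1] gap0.0394 jig [-69.8   0.1  25.9]
z25 t16.6 F [-0.2  0.3 -0.2] gap0.0399 jig [-70.1  -0.   25. ]
z24.2 t16.8 F [-1.7 -0.5  5.5] gap0.0398 jig [-70.1  -0.1  25. ]
slid t17.5 F [-1.5 -0.6 10.1] gap0.0396 jig [-36.6  -0.6  24.9]
-36.0 -0.8 -35.6
-35.0 -0.8 -35.2
-34.0 -1.9 -34.4
-33.0 -2.4 -33.5
-32.0 -2.7 -32.5
-31.0 -2.3 -31.5
-30.0 -1.4 -30.6
-29.0 -5.0 -30.5
-28.0 -7.1 -30.5
-27.0 -8.6 -30.5
-26.0 -10.0 -30.4
end t20.2 F [ 9.6 -3.2  1. ] gap0.0398 jig [-30.4   0.1  25.4]
```

Run:
```python
from h import *
manip.servo_line(jw(-29,0,25),vel=.05); st('ease')
effector.open_jaws(); st('open')
manip.servo_line(jw(-29,0,120),vel=.2)
manip.move_pose(jw(-100,-150,220),QJ); st('away')
snap(6)
cv2.imwrite('pics/c4.png',np.hstack([cv2.resize(cv2.imread('pics/scene6.png')[170:350,350:500],(380,456)),cv2.resize(cv2.imread('pics/top6.png')[140:320,80:230],(380,456))]))
```

```text
ease t20.6 F [ 6.6 -1.9  0.3] gap0.0399 jig [-30.4   0.4  25. ]
open t21.6 F [0.4 1.1 0.7] gap0.0916 jig [-29.   0.  25.]
away t23.0 F [-0.2 -1.7 -0.5] gap0.0920 jig [ -99.1 -148.1  217.2]
```

View pics/c4.png

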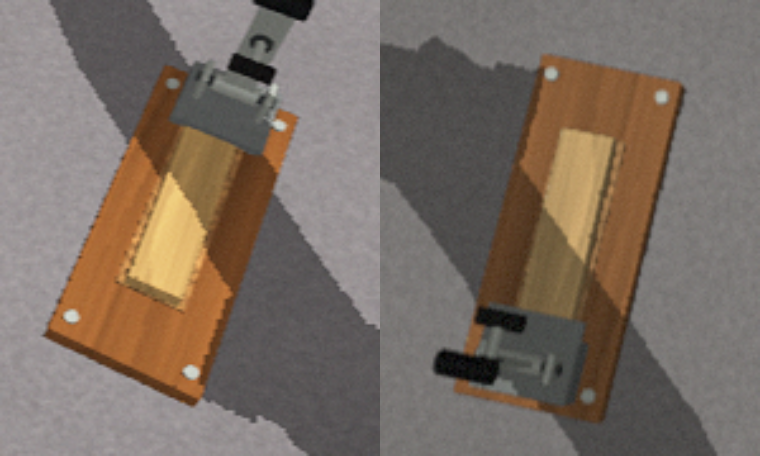

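The strip is centred on the cork, in line and under the lip. The clip is up, with its bar at about scene (462,172) and top (114,284). Next I locate the bar, grip it and swing it down.

Run:
```python
from h import *
B={}
for n,s in (('scene',(462,170)),('top',(114,284))):
    V=cv2.cvtColor(cv2.imread(f'pics/{n}6.png'),cv2.COLOR_BGR2HSV)[...,2]
    m=blob(V<38,s); ys,xs=np.nonzero(m); B[n]=(xs.mean(),ys.mean()); print(n,B[n],m.sum(),np.ptp(xs),np.ptp(ys))
p,e=tri(B['scene'],B['top']); print(np.round(wj(p),1),e,'model',wj(bar(1.65)))
```

```text
scene (np.float64(461.53684210526313), np.float64(170.36315789473684)) 190 21 14
top (np.float64(114.07423580786026), np.float64(284.528384279476)) 229 24 13
[ 97.8  -0.3 160.3] 9.708160305800184e-05 model [ 1.04905819e+02 -1.15919181e-14  1.59528261e+02]
```

Run:
```python
from h import *
t0=1.58
manip.move_pose(tcp(bar(t0))+[0,0,.07],QJ); st('hover')
manip.servo_line(tcp(bar(t0)),vel=.12); st('at')
effector.close(30); st('grip')
for t in list(np.arange(1.45,.2,-.15))+[.17,.1,.05,0,-.03]:
    manip.servo_line(tcp(bar(t)),vel=.1); st('%.2f'%t)
```

```text
hover t24.1 F [-0.1  0.  -0.2] gap0.0913 jig [ 96.6  -0.7 211.9]
at t24.8 F [-0.1 -0.   0.7] gap0.0918 jig [ 97.5  -0.6 141.4]
grip t25.7 F [-0.7 -1.1  1.5] gap0.0356 jig [ 97.9   0.2 141.2]
1.45 t26.0 F [ 0.6 -0.8 -0.7] gap0.0353 jig [ 84.8   0.3 140.5]
1.30 t26.3 F [ 1.1 -0.2 -3.1] gap0.0349 jig [ 70.    0.3 137.7]
1.15 t26.6 F [ 0.7 -0.8 -3. ] gap0.0355 jig [ 55.8   0.2 132.9]
1.00 t26.9 F [ 0.1 -1.2 -2.6] gap0.0355 jig [ 42.3   0.2 126.3]
0.85 t27.2 F [ 1.3 -1.4 -1.2] gap0.0357 jig [2.990e+01 1.000e-01 1.177e+02]
0.70 t27.5 F [ 3.3 -3.9 -0.5] gap0.0355 jig [ 18.9   0.  107.4]
0.55 t27.8 F [ 3.9 -3.4 -0.4] gap0.0357 jig [ 9.6 -0.  95.7]
0.40 t28.1 F [ 5.  -4.6  0.8] gap0.0359 jig [ 2.  -0.  82.6]
0.25 t28.4 F [ 6.1 -4.4 -0.6] gap0.0357 jig [-3.6 -0.1 68.5]
0.17 t28.6 F [ 5.8 -4.7 -0.7] gap0.0358 jig [-5.6 -0.1 60.9]
0.10 t28.9 F [ 6.8 -4.3 -0. ] gap0.0361 jig [-7.  -0.1 54.1]
0.05 t29.1 F [ 7.6 -4.1 -0.3] gap0.0358 jig [-7.6 -0.1 49.3]
0.00 t29.4 F [ 7.6 -5.1 -0.9] gap0.0356 jig [-8.1 -0.1 44.4]
-0.03 t29.6 F [ 8.3 -5.4  1.5] gap0.0354 jig [-8.2 -0.1 41.6]
```

Run:
```python
from h import *
for t in np.arange(-.05,-.2,-.02):
    q=bar(t); manip.servo_line(tcp(q),vel=.05); st('%.2f'%t)
    if manip.current_force()[2]>22: break
manip.sleep(.3); st()
effector.open_jaws(); st('open')
manip.servo_line(manip.current_tool_pos()+[0,0,.1],vel=.15)
manip.move_pose(jw(-100,-150,220),QJ); snap(7)
B={}
x=wj
for n in ('scene','top'):
    s=proj(n,bar(0))[0]
    V=cv2.cvtColor(cv2.imread(f'pics/{n}7.png'),cv2.COLOR_BGR2HSV)[...,2]
    m=blob(V<38,s); ys,xs=np.nonzero(m); B[n]=(xs.mean(),ys.mean()); print(n,s,B[n],m.sum())
p,e=tri(B['scene'],B['top']); print(np.round(wj(p),1),e)
cv2.imwrite('pics/c5.png',np.hstack([cv2.resize(cv2.imread('pics/scene7.png')[170:350,350:500],(380,456)),cv2.resize(cv2.imread('pics/top7.png')[140:320,80:230],(380,456))]))
```

```text
-0.05 t29.9 F [ 6.4 -5.4  3.5] gap0.0357 jig [-8.3 -0.1 39.7]
-0.07 t30.1 F [ 6.8 -5.4  2.8] gap0.0356 jig [-8.3 -0.1 37.8]
-0.09 t30.4 F [ 5.7 -6.5  9.3] gap0.0357 jig [-8.3 -0.2 36.4]
-0.11 t30.6 F [ 1.2 -8.9 25. ] gap0.0354 jig [-8.4 -0.1 36.2]
 t30.9 F [ 0.3 -9.1 25.8] gap0.0353 jig [-8.4 -0.2 36.2]
open t32.0 F [-0.2 -0.5  0.1] gap0.0921 jig [-4.4  0.3 31.9]
scene [426.53305256 245.03923751] (np.float64(427.1497005988024), np.float64(244.7005988023952)) 167
top [149.11866785 226.24828494] (np.float64(147.8918918918919), np.float64(226.97297297297297)) 148
[-3.4 -1.3 61.9] 0.0011194283883547158
```

View pics/c5.png

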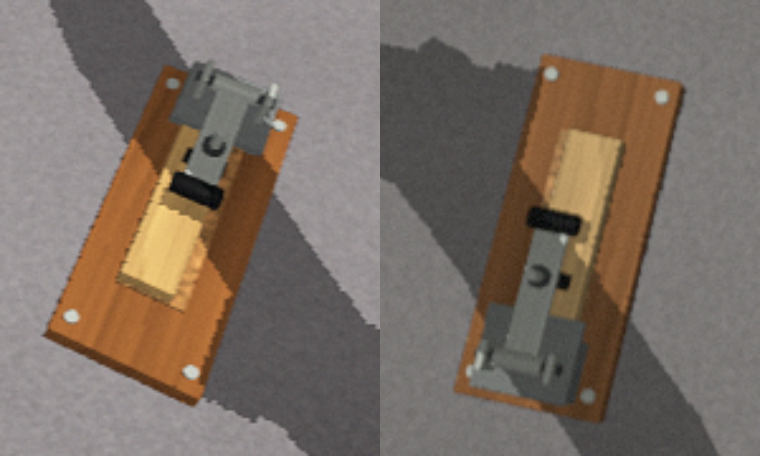

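The clip is down: bar z=61.9 and a firm stop was felt. But the strip has shifted sideways, since the fingertips at z≈36 brushed its top and dragged it when they opened. I'll realign it by gripping its free end on the jig axis and pressing it to the stop, then check.

Run:
```python
from h import *
manip.move_pose(jw(-52,0,110),QJ)
manip.servo_line(jw(-52,0,26),vel=.12); st('at')
effector.close(30); st('grip')
for x in np.arange(-51,-38,1.):
    manip.servo_line(jw(x,0,26),vel=.05)
    f=manip.current_force()[:2]@JX; print(x,'%.1f'%f,'%.1f'%wj(manip.current_tool_pos())[0])
    if f<-11: break
st('end')
x0=wj(manip.current_tool_pos())[0]
manip.servo_line(jw(x0+1.5,0,26),vel=.05); st('ease')
effector.open_jaws(); st('open')
manip.servo_line(jw(x0,0,120),vel=.2)
manip.move_pose(jw(-100,-150,220),QJ); st(); snap(8)
B={}
for n in ('scene','top'):
    s=proj(n,bar(0))[0]
    V=cv2.cvtColor(cv2.imread(f'pics/{n}8.png'),cv2.COLOR_BGR2HSV)[...,2]
    m=blob(V<38,s); ys,xs=np.nonzero(m); B[n]=(xs.mean(),ys.mean())
p,e=tri(B['scene'],B['top']); print(np.round(wj(p),1),e)
cv2.imwrite('pics/c6.png',np.hstack([cv2.resize(cv2.imread('pics/scene8.png')[170:350,350:500],(380,456)),cv2.resize(cv2.imread('pics/top8.png')[140:320,80:230],(380,456))]))
```

```text
at t35.3 F [-0.5 -0.7  0.2] gap0.0918 jig [-52.5  -0.7  26.5]
grip t36.2 F [ 0.9 -2.4  0.6] gap0.0392 jig [-52.3   0.6  26. ]
-51.0 -4.7 -52.2
-50.0 -6.7 -52.2
-49.0 -7.2 -52.2
-48.0 -9.8 -52.1
-47.0 -10.9 -52.1
-46.0 -12.6 -52.1
end t37.7 F [11.7 -5.3 -0.6] gap0.0394 jig [-52.1   0.4  27.6]
ease t38.0 F [ 5.7 -2.3 -1. ] gap0.0398 jig [-52.2   0.1  26.3]
open t38.9 F [-1.3  0.1 -0.3] gap0.0917 jig [-50.6  -0.   26. ]
 t40.3 F [-0.4 -0.9 -0.7] gap0.0919 jig [ -99.3 -147.9  217.2]
[-3.5 -1.3 62. ] 0.0011177008654848978
```

View pics/c6.png

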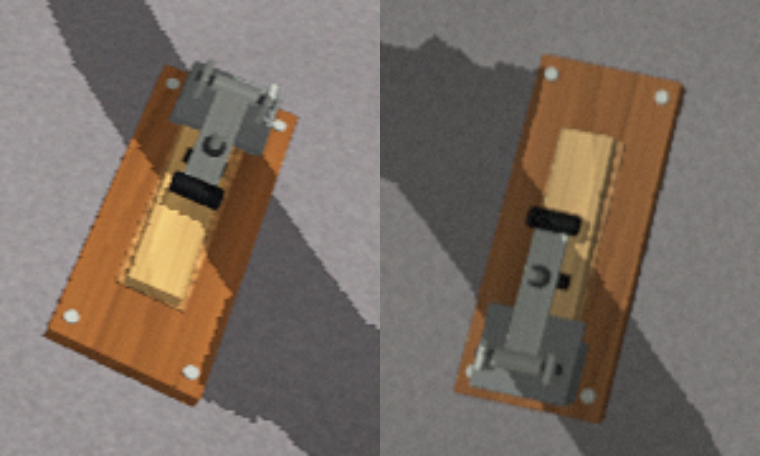

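The strip is aligned with the pad again. My earlier "stop" may have been fingertips on the strip, so I'll confirm by pressing the bar top with shut fingers (expected top z=70).

Run:
```python
from h import *
effector.close(10)
manip.move_pose(jw(-4.5,-.5,110),QJ)
manip.servo_line(jw(-4.5,-.5,76),vel=.1); st()
for z in np.arange(73,62,-1.):
    manip.servo_line(jw(-4.5,-.5,z),vel=.04); st(z)
    if manip.current_force()[2]>18: break
manip.servo_line(jw(-4.5,-.5,120),vel=.15)
effector.open_jaws()
manip.move_pose(jw(-100,-150,220),QJ); st(); snap(9)
for n in ('scene','top'):
    d=cv2.absdiff(cv2.imread(f'pics/{n}8.png'),cv2.imread(f'pics/{n}9.png')).max(2)
    x,y=proj(n,jw(0,0,30))[0].astype(int); print(n,(d[y-70:y+70,x-50:x+50]>40).sum())
B={}
for n in ('scene','top'):
    V=cv2.cvtColor(cv2.imread(f'pics/{n}9.png'),cv2.COLOR_BGR2HSV)[...,2]
    m=blob(V<38,proj(n,bar(0))[0]); ys,xs=np.nonzero(m); B[n]=(xs.mean(),ys.mean())
print(np.round(wj(tri(B['scene'],B['top'])[0]),1))
```

```text
t43.2 F [ 0.3 -0.4  0.6] gap0.0007 jig [-4.6 -1.2 75.9]
73.0 t43.4 F [0.2 0.5 0.3] gap0.0008 jig [-4.8 -0.7 73.3]
72.0 t43.7 F [-0.2  0.5  0.3] gap0.0004 jig [-4.6 -0.5 72.1]
71.0 t43.9 F [-0.   0.3  0.3] gap0.0003 jig [-4.5 -0.4 70.9]
70.0 t44.2 F [-0.6  0.2  2.5] gap0.0005 jig [-4.6 -0.6 70.2]
69.0 t44.4 F [-2.2 -0.8  8.3] gap0.0007 jig [-4.7 -0.7 69.8]
68.0 t44.7 F [-4.3 -0.7 15.6] gap0.0003 jig [-4.8 -0.7 69.5]
67.0 t44.9 F [-5.9 -2.4 21.5] gap0.0006 jig [-4.8 -0.8 69.2]
 t47.7 F [-1.3 -1.2  0.2] gap0.0917 jig [ -99.3 -148.6  218.6]
scene 48
top 6
[-3.4 -1.4 61.8]
```

```bash
python3 -c "
from h import *
print(manip.hand_in())"
```

```text
the job is handed in; nothing more can be done
None
```

The strip lies in line on the pad, under the lip and against the stop, with the clip fully down on it and the gripper clear; I realigned it with the clip already down after the fingers dragged it sideways, and handed the job in at about 48 s.

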